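Lift the hot heater lid with the lid lifter

TASK

The heater's lid is hot: take the blue-handled lid lifter from its tray, hook it under the lid's loop handle, lift the lid straight up clear of the heater and, keeping it level, set it down gently with its foot wholly on the round cork mat. Then unhook the lifter and stand it upright back in its tray. Never touch the lid with the gripper or arm, never let the lid tip or drop, and leave everything else on the bench where it is.

Things in the scene. Friction and masses are not known exactly. Their poses are not given: they have to be found in the camera images.
- heater: Fixed block heater: ivory housing 200 x 200 mm, light-blue front panel facing its -x, and a round steel well rim (outer diameter 148 mm, inner 132 mm) on top, centred on the origin. Origin: centre of its underside at bench level, z up; the rim's top edge is at z = 105 mm.
- lid: Hot round aluminium lid, 0.25 to 0.45 kg, on the heater's well. Foot diameter 126 mm, 10 mm high, drops into the well with 3 mm play all round; flange above it diameter 148 mm, 6 mm thick, rests on the rim. Origin: centre of the foot's underside, z up, lid top at z = 16 mm; seated, 95 mm above the heater's origin. Its yaw differs from the heater's.
- lid_bar (a point): Middle of the level crossbar of the lid's dark loop handle, on its centre line, 62 mm above the lid's origin; axes as the lid's. The crossbar (8 mm round) runs along y between two upright legs at y = +45 and -45 mm. The space under it is 42 mm high and 82 mm between the legs, open towards +x and -x.
- mat: Round cork cooling mat, fixed, diameter 184 mm, 15 mm thick. Origin: centre of its underside at bench level.
- tray: Lifter's parking tray, fixed: slate-blue open tray, outside 140 mm (its x) by 110 mm (its y), 22 mm high, walls and floor 5 mm thick. Origin: centre of its underside at bench level.
- lifter: Lid lifter, 0.22 kg: C-shaped two-pronged hook, open to its +x, standing on its prongs in the tray (origin then 5 mm above the tray's). Origin: midway between the prongs at their underside, z up. Level prongs at y = +18 and -18 mm, 8 mm wide, 8 mm thick, x = -34 to 34 mm. The lid's crossbar is to lie across both prongs, between post and tips, roughly above the origin.
- lifter_grip (a point): Centre of the lifter's blue handle bar, 110 mm straight above its origin, axes as the lifter's. The bar is 96 mm long along x, 24 mm wide along y (grip it across this), 30 mm high. A post (x = -39 to -29 mm, 18 mm wide) joins its rear to the prongs.
- lifter_tip (a point): Middle of the line between the tops of the two upturned prong tips of the lifter: 31 mm ahead (+x) of and 20 mm above its origin. The tips fill x = 28 to 34 mm and rise 12 mm above the prongs.
- bottle: Bystander: amber bottle, diameter 64 mm, 150 mm tall. Origin: centre of its underside.
- beaker: Bystander: glass beaker, diameter 72 mm, 90 mm tall. Origin: centre of its underside.
- rack: Bystander: blue rack 80 x 200 mm with orange-capped tubes, 110 mm tall. Origin: centre of its underside.
- tipbox: Bystander: clear box with green lid, 88 x 123 mm, 64 mm tall. Origin: centre of its underside.

How it is judged (in metres and radians):
On the way, in this order (a step that is already met when the one before it is completed fails the run):
1. the gripper has lifted the lifter out of its tray (contact force between the fingers and lifter above 1 N and z of lifter in the frame of tray above 0.04 m), for 0.2 s.
2. the lid hangs level (within 0.2 rad) from the held lifter, at least 25 mm above its seat and off the heater (contact force between each of the fingers, lid and lifter above 1 N and contact force between lid and heater below 0.1 N and z of lid in the frame of heater above 0.12 m and angle between lid's own z axis and vertical below 0.2 rad), for 0.5 s.
3. the lid stands flat with its foot wholly on the cork mat, free of the lifter (horizontal distance between lid and mat below 0.029 m and z of lid in the frame of mat between 0.011 and 0.019 m and angle between lid's own z axis and vertical below 0.06 rad and contact force between lid and lifter below 0.2 N), for 0.3 s.
At the end, for the whole second after the job is handed in: The lid lies flat (within 0.06 rad) on the cork mat, its centre within 29 mm of the mat's centre, at rest and free of the lifter; the lifter stands upright (within 0.08 rad) on the tray's floor, its origin within 50 mm of the tray's centre, released and at rest (all of step 3 and linear speed of each of lid, lifter below 0.02 m/s and z of lifter in the frame of tray below 0.009 m and horizontal distance between lifter and tray below 0.05 m and angle between lifter's own z axis and vertical below 0.08 rad); the robot touches nothing.
It fails at once if the gripper or arm touches the hot lid (contact force between any of the fingers, the arm and lid above 0.5 N).
It fails at once if the lid tips by more than 0.35 rad (angle between lid's own z axis and vertical above 0.35 rad).
It fails at once if the lid is dropped: it moves faster than 0.45 m/s while not carried by the lifter (linear speed of lid above 0.45 m/s and contact force between lid and lifter below 0.1 N).
It fails at once if a bystander is moved by more than 30 mm (distance of any of bottle, beaker, rack, tipbox from where it was at the start of the episode above 0.03 m).
It also fails if it takes over 72 s, if anything falls off the work surface, if the arm or the gripper's body presses on something with over 40 N, if the wrist force passes 120 N, or if a joint passes its speed limit or range.

ROBOT

A 6-joint arm with a two-finger parallel gripper is mounted at the origin on the work surface. World frame = base frame: x ahead of the robot, y to its left, z up, the work surface at z = 0. Lengths are in mm, angles in rad, forces in N, time in s.
With the tool pointing down it reaches from about 350 to 775 mm from the base axis. Payload 7.3 kg.
Tool frame: the origin (TCP) lies on the mounting face of the last link; the fingertips stand 178 mm ahead of it and the grasp point (between the pads) lies 159 mm ahead of it; z points along the fingers, y is the line along which they close (so a half turn about z gives the same grasp; the last joint's range is limited). The gripper opens to 92 mm and grips with 3 to 60 N. Pads are 19 mm wide; open, the fingers measure 130 mm over their backs; the gripper's body (75 mm by 190 mm) begins 47 mm behind the grasp point.
Start: joints at [1.179, 0.342, 1.524, -0, 1.275, -0.146], TCP at [127.727, 509.228, 404.741] pointing down, gripper open.
Joint ranges: [-2.53, 2.53], [-0.77, 2.02], [0.04, 2.7], [-1, 4.14], [0.28, 2.66], [-3.11, 3.11]. Speed limits (rad/s): [2.57, 2.57, 3.14, 3.14, 3.14, 3.14].

INTERFACE

Orientations are given as [roll, pitch, yaw] about the fixed x, y, z axes, in that order (R = Rz(yaw) Ry(pitch) Rx(roll)).
In Python, from plant import bot, camrig gives the robot as it stands (bot), with the cameras (camrig).
- The arm moves only by the shell command python3 shift.py 'ROWS'. ROWS is a JSON list of rows, 1 to 5 of them, each an object with the fields aperture (the finger opening in mm), x, y, z (the shift in mm), spin (a turn about the tool's z in rad); a field left out counts as zero (the opening has to be given); each row is the pose to reach, as a shift and turn from the pose commanded when the command began, along the tool's axes at that moment; what a row does not reach only later rows make up. A row lasts 1/8 s, in which the tool goes at most 62.5 mm and 0.188 rad, less where a joint would pass 70% of its speed; a pose out of reach is approached as far as the arm can. The fingers move at their own pace and stop on an object; the grip force is fixed at half the most. Time passes only in rows, so rows that do not move let the fingers close. It prints the time, the measured TCP pose, the force, the opening and the grip force at its end. Input that does not fit is refused with a message, and nothing moves.
- bot.get_obs(): the state, without advancing time (a new reading comes with each control period).
- camrig.capture(name): name is "scene" or "side" or "wrist"; returns a dict with "color" (420x560x3 uint8, red, green, blue), "K" (3x3 intrinsics, pixels), "R" (3x3) and "t" (3): a world point X has camera coordinates R X + t. Camera axes: x right, y down, z forward; pixel columns grow to the right and rows downward; lengths in mm; the calibration is good to about 2 mm. A picture is of the moment at which its call begins. There is no depth.
- bot.close_job(): hands the job in; it is judged then, once.
The state is a dict: "time": time; "joint_positions": joint angles; "dq": joint speeds; "tau": joint torques, N m; "tool_pos": TCP position; "tcp_rot": TCP orientation; "contact_force": force on the tool from outside, world axes, zero at the start; "moment": the same for the moment, N m; "grip_width": finger opening in mm; "finger_force": force on a finger pad.
Only numpy, scipy, OpenCV 4.12 (cv2) and the standard library are available. Lean on these libraries where they do the work, as an engineer would, in place of code of your own. Each camera call takes 0.05 s, during which the arm holds its last target. There are 200 camera calls.

## Working session

There is one attempt and no reset: what is moved stays moved. The work goes in short steps, Python scripts to look and compute and a shell command to move; the robot and the scene stay as the last step left them, time stands still between calls to the robot, and variables do not carry over. Pictures are saved under pics/ and viewed, at most 10 in all, crops included, and the job is handed in when it is done.

```bash
ls; mkdir -p pics; python3 - <<'E'
from plant import bot, camrig
import cv2,numpy as np
o=bot.get_obs(); print({k:np.round(v,3).tolist() for k,v in o.items()})
for n in ["scene","side","wrist"]:
    c=camrig.capture(n); cv2.imwrite(f"pics/{n}0.png",c["color"][...,::-1]); print(n,np.round(c["K"],1).tolist(),np.round(c["R"],3).tolist(),np.round(c["t"],1).tolist(), np.round(-c["R"].T@c["t"]))
E
```

```text
pics
plant.py
shift.py
{'time': 0.0, 'joint_positions': [1.179, 0.343, 1.525, 0.0, 1.275, -0.146], 'dq': [-0.0, -0.001, -0.002, -0.001, 0.001, 0.001], 'tau': [-0.001, -43.125, -24.422, 0.072, 0.056, -0.0], 'tool_pos': [127.663, 509.101, 404.026], 'tcp_rot': [-3.14, -0.0, 2.896], 'contact_force': [0.6, -0.872, -0.278], 'moment': [-0.044, 0.011, -0.016], 'finger_force': 0.0, 'grip_width': 91.741}
scene [[450.7, 0.0, 278.1], [0.0, 450.7, 209.3], [0.0, 0.0, 1.0]] [[0.236, 0.972, -0.01], [0.556, -0.144, -0.818], [-0.797, 0.188, -0.575]] [-149.9, -231.1, 1642.1] [1472. -196.  753.]
side [[456.2, 0.0, 286.0], [0.0, 456.2, 206.4], [0.0, 0.0, 1.0]] [[0.755, -0.656, -0.02], [-0.365, -0.395, -0.843], [0.545, 0.644, -0.537]] [-433.3, 326.7, 715.0] [  56. -615.  651.]
wrist [[353.2, 0.0, 281.5], [0.0, 353.2, 205.5], [0.0, 0.0, 1.0]] [[0.244, 0.97, -0.003], [0.931, -0.233, 0.281], [0.272, -0.071, -0.96]] [-523.3, -34.9, 392.3] [ 53. 527. 385.]
```

View pics/scene0.png

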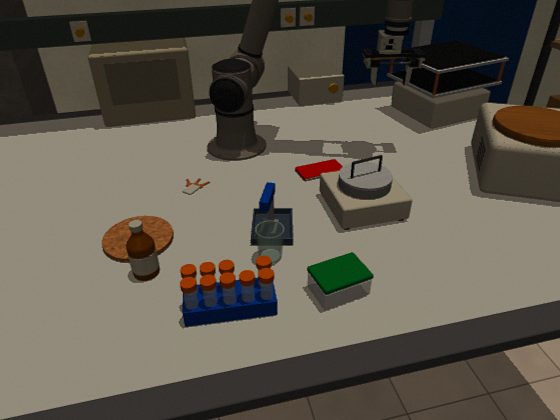

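View pics/side0.png

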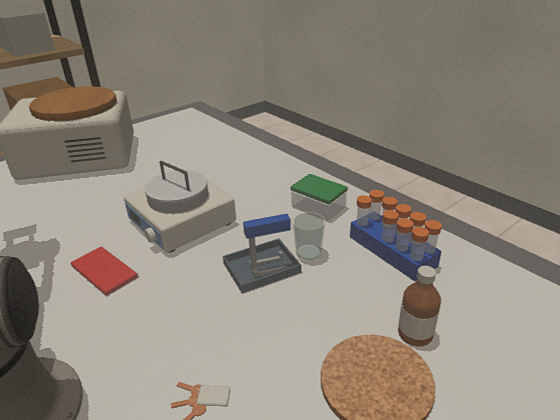

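The scene view shows the lifter handle at about (267,198), the tray at (272,227), the lid loop at (367,167), the mat at (138,238) and the bottle at (143,250). The side view shows the handle at (267,226), the tray at (262,265), the lid at (176,185) and the mat at (377,380). Next I'll zoom in and mask.

```bash
cat > h.py <<'E'
import cv2,numpy as np
def ray(c,uv):
    d=c["R"].T@np.linalg.solve(c["K"],[uv[0],uv[1],1.0]); return -c["R"].T@c["t"],d/np.linalg.norm(d)
def onz(c,uv,z):
    p,d=ray(c,uv); return p+d*(z-p[2])/d[2]
def tri(c1,u1,c2,u2):
    p,a=ray(c1,u1);q,b=ray(c2,u2)
    s=np.linalg.lstsq(np.c_[a,-b],q-p,rcond=None)[0]
    x,y=p+a*s[0],q+b*s[1]; return (x+y)/2,np.linalg.norm(x-y)
def proj(c,X):
    v=c["K"]@(c["R"]@np.asarray(X,float)+c["t"]); return v[:2]/v[2]
def blob(c,lo,hi,roi):
    x0,y0,x1,y1=roi
    m=cv2.inRange(cv2.cvtColor(c["color"],cv2.COLOR_RGB2HSV),lo,hi)
    k=np.zeros_like(m);k[y0:y1,x0:x1]=m[y0:y1,x0:x1]
    cs=cv2.findContours(k,cv2.RETR_EXTERNAL,cv2.CHAIN_APPROX_NONE)[0]
    return max(cs,key=cv2.contourArea)
E
python3 - <<'E'
from plant import bot, camrig
from h import *
s,d=camrig.capture("scene"),camrig.capture("side")
import pickle; pickle.dump((s,d),open("c0.pkl","wb"))
blue=((105,120,40),(130,255,255))
for n,c,r in(("scene",s,(240,170,300,225)),("side",d,(230,205,300,245))):
    b=blob(c,*blue,r); print(n,"blue",cv2.contourArea(b),cv2.boxPoints(cv2.minAreaRect(b)).round(1).tolist(), cv2.approxPolyDP(b,2,True)[:,0].tolist())
for n,c,r in(("scene",s,(90,205,185,270)),("side",d,(310,325,445,420))):
    b=blob(c,(3,70,60),(20,255,255),r); h=cv2.convexHull(b); e=cv2.fitEllipse(h); print(n,"mat",e,onz(c,e[0],15).round(1))
g=lambda c,x,y,w,h:cv2.resize(c["color"][y:y+h,x:x+w,::-1],(400,300),interpolation=cv2.INTER_CUBIC)
im=np.vstack([np.hstack([g(s,325,145,80,60),g(s,235,175,80,60)]),np.hstack([g(d,140,150,80,60),g(d,220,205,100,75)])])
cv2.imwrite("pics/z1.png",cv2.convertScaleAbs(im,alpha=1.3))
E
```

```text
scene blue 216.5 [[257.1000061035156, 209.1999969482422], [264.5, 180.8000030517578], [274.3999938964844, 183.39999389648438], [267.0, 211.8000030517578]] [[273, 183], [267, 183], [259, 202], [260, 210], [267, 211]]
side blue 223.5 [[243.3000030517578, 221.3000030517578], [287.8999938964844, 213.10000610351562], [289.0, 219.3000030517578], [244.5, 227.5]] [[289, 219], [283, 214], [246, 221], [244, 225], [247, 227]]
scene mat ((136.7790985107422, 237.33848571777344), (42.34528732299805, 72.475341796875), 75.76277160644531) [ 480.6 -345.3   15. ]
side mat ((377.3453369140625, 384.6883239746094), (97.69234466552734, 117.61811828613281), 113.26870727539062) [ 460.7 -353.9   15. ]
```

View pics/z1.png

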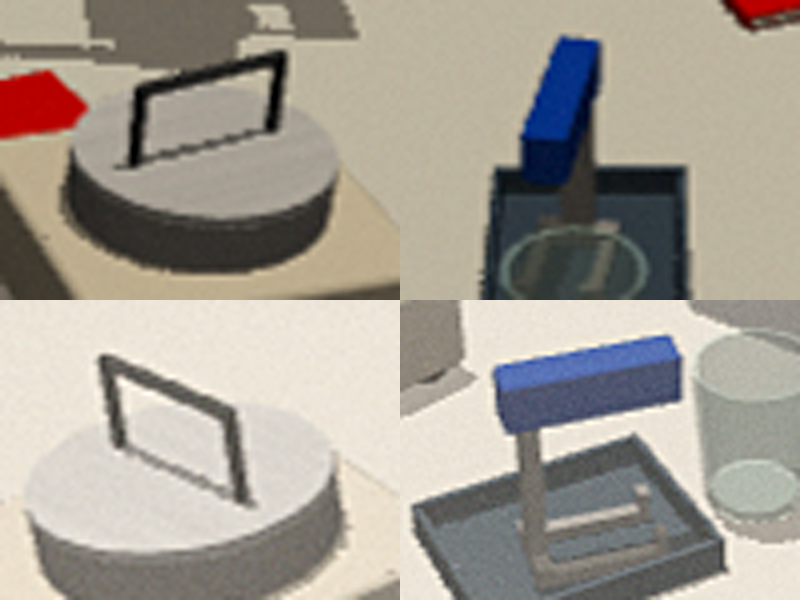

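The crops give clean corners. In the scene view, crossbar ends are near (352.6,163.4) and (381.6,157), and the handle-top corners are near (260,202) and (268,204) with the far end near (268,183) and (275,183). In the side view, crossbar ends are (161,162) and (186.4,171.6), and the handle top runs from (244,222) to (290,218).

```bash
python3 - <<'E'
from h import *
import pickle
from scipy.optimize import least_squares
s,d=pickle.load(open("c0.pkl","rb"))
A,ea=tri(s,(352.6,163.4),d,(161,162));B,eb=tri(s,(381.6,157),d,(186.4,171.6))
# ends may be swapped between views: test both
A2,e2=tri(s,(352.6,163.4),d,(186.4,171.6));B2,e3=tri(s,(381.6,157),d,(161,162))
print("bar",A.round(1),B.round(1),ea,eb,"swap",A2.round(1),B2.round(1),e2,e3)
for c,u in((s,(352.6,163.4)),(s,(381.6,157)),(d,(186.4,171.6)),(d,(161,162))): print(" z157",onz(c,u,157).round(1))
print("side top z130",[onz(d,u,130).round(1).tolist() for u in((244.2,222.5),(287,214.2),(290,218),(245.7,227))])
print("scene top z130",[onz(s,u,130).round(1).tolist() for u in((260,202.4),(268,204.4),(275,183.2),(268,182.6))])
pts=[]
for c,r in((s,(90,205,185,270)),(d,(310,325,445,420))):
    P=[]
    b=blob(c,(3,70,60),(20,255,255),r)[:,0]
    b=b[(b[:,1]<418)]
    P=np.array([onz(c,u,15)[:2] for u in b])
    f=least_squares(lambda q:np.hypot(*(P-q).T)-92,P.mean(0),loss="soft_l1",f_scale=2)
    r=np.hypot(*(P-f.x).T)-92; print("mat",f.x.round(1),len(P),np.percentile(r,[10,25,50,75,90]).round(1))
    # bottle
for c,u in((s,(144,274)),(d,(419,340))): print("bottle base edge",onz(c,u,0).round(0))
# tray outer top corners z22 (side)
print("tray z22",[onz(d,u,22).round(1).tolist() for u in((220+15/4,205+212/4-0),(220+232/4,205+137/4),(220+323/4,205+240/4))])
print("tray z22 scene",[onz(s,(235+(x-400)/5,175+y/5),22).round(1).tolist() for x,y in((494,168),(687,166))])
E
```

```text
bar [452.8 269.2 161.1] [504.5 304.9 151.8] 52.00494522283662 50.894856022083005 swap [486.2 243.8 157.1] [469.1 335.4 154.4] 1.7807430603468914 0.6043179593069599
 z157 [487.4 242.9 157. ]
 z157 [474.  332.7 157. ]
 z157 [486.8 245.7 157. ]
 z157 [467.1 331.1 157. ]
side top z130 [[483.3, 20.4, 130.0], [566.9, -15.4, 130.0], [562.1, -30.1, 130.0], [476.0, 5.6, 130.0]]
scene top z130 [[568.4, -28.7, 130.0], [581.9, -11.6, 130.0], [490.5, 27.7, 130.0], [482.9, 10.6, 130.0]]
mat [ 471.7 -343.6] 284 [-68.  -44.1  -5.2  -1.7  -0.4]
mat [ 468.1 -345.8] 218 [-2.1 -1.4 -0.6  0.2  0.9]
bottle base edge [ 612. -329.    0.]
bottle base edge [ 599. -338.    0.]
tray z22 [[456.7, 72.0, 22.0], [588.6, 44.2, 22.0], [565.1, -58.9, 22.0]]
tray z22 scene [[438.0, -23.1, 22.0], [463.4, 83.3, 22.0]]
```

Checks hold: the bar comes out about 93 mm long at z≈156 (expected 90 and 157), and the handle about 94 mm long. Estimates are: lid centre ≈(477,289) with yaw ≈0.185, lifter ≈(526,-3) with yaw ≈-0.41, mat ≈(468,-345). I'll move above the lifter.

```bash
cat >> h.py <<'E'
def shift(o,target,yaw):
    from scipy.spatial.transform import Rotation as R
    M=R.from_euler("xyz",o["tcp_rot"]).as_matrix()
    w=(o["tcp_rot"][2]-yaw+np.pi)%(2*np.pi)-np.pi
    return (M.T@(np.asarray(target,float)-o["tool_pos"])).round(1),round(w,3)
E
python3 shift.py '[{"aperture": 92, "x": -48, "y": -38}, {"aperture": 92, "x": -96, "y": -76, "spin": 0.04}, {"aperture": 92, "x": -144, "y": -113, "spin": 0.08}, {"aperture": 92, "x": -192, "y": -150, "spin": 0.12}, {"aperture": 92, "x": -240, "y": -188, "spin": 0.16}]'
python3 - <<'E'
from plant import bot, camrig
from h import *
print(shift(bot.get_obs(),(526,-3,404),-0.41+np.pi))
E
```

```text
time: 0.88
tool_pos: [315.6, 266.8, 404.9]
tcp_rot: [3.141, 0.0, 2.735]
contact_force: [0.6, 0.9, 0.1]
grip_width: 91.6
finger_force: 0.0
(array([-300. , -164.6,    0.9]), np.float64(0.003))
```

```bash
python3 shift.py '[{"aperture": 92, "x": -50, "y": -27}, {"aperture": 92, "x": -100, "y": -55}, {"aperture": 92, "x": -150, "y": -82}, {"aperture": 92, "x": -205, "y": -112}, {"aperture": 92, "x": -260, "y": -142}]' >/dev/null
python3 shift.py '[{"aperture": 92, "x": -20, "y": -11}, {"aperture": 92, "x": -40, "y": -22}, {"aperture": 92, "x": -40, "y": -22}]'
python3 - <<'E'
from plant import bot, camrig
from h import *
import pickle
c=camrig.capture("wrist");pickle.dump(c,open("w1.pkl","wb"))
cv2.imwrite("pics/w1.png",c["color"][...,::-1])
blue=((105,120,40),(130,255,255))
b=blob(c,*blue,(0,0,560,420)); print(cv2.contourArea(b),cv2.boxPoints(cv2.minAreaRect(b)).round(1).tolist(),cv2.approxPolyDP(b,3,True)[:,0].tolist())
E
```

```text
time: 1.88
tool_pos: [525.9, -0.7, 404.5]
tcp_rot: [3.142, -0.0, 2.735]
contact_force: [0.1, 0.8, -0.1]
grip_width: 92.1
finger_force: 0.0
3652.5 [[266.0, 137.0], [297.0, 137.0], [297.0, 261.0], [266.0, 261.0]] [[270, 137], [266, 144], [267, 259], [291, 261], [295, 257], [297, 142], [293, 137]]
```

View pics/w1.png

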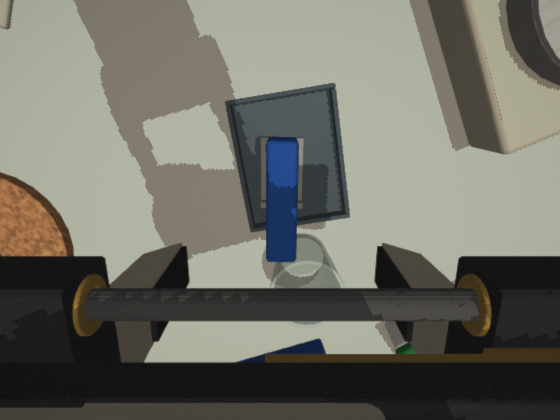

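The wrist view shows the blue handle upright in the image, columns 266–297 and rows 137–261, so the yaw is aligned. The beaker (columns 270–342, rows 235–325) stands close in front.

```bash
python3 - <<'E'
from plant import bot, camrig
from h import *
import pickle
c=pickle.load(open("w1.pkl","rb"));o=bot.get_obs()
Q=[onz(c,u,130)[:2].round(1) for u in((266,143),(297,143),(295.5,258),(266.5,260),(268,170),(296,170),(282,139),(281,261))];print(Q)
print("cam",(-c["R"].T@c["t"]).round(1)," grasp pt px",proj(c,(525.9,-.7,130)))
print("tray z22",[onz(c,u,22).round(1)[:2].tolist() for u in((227,102),(333,85),(349,215),(250,231))])
print("mat?", "beaker top z90",[onz(c,u,90).round(0)[:2].tolist() for u in((272,290),(342,290),(306,325))])
hsv=cv2.cvtColor(c["color"],cv2.COLOR_RGB2HSV)
for r in range(140,262,6): 
    x=np.where(cv2.inRange(hsv[r:r+1],(105,120,40),(130,255,255))[0,240:320])[0]+240; print(r,x.min(),x.max(),hsv[r,281],end=" | ")
E
```

```text
[array([476.8,   7.4]), array([485.5,  27.8]), array([567.8,  -7.7]), array([560.4, -29.4]), array([495.2,   0.8]), array([503.3,  19.6]), array([478.7,  19.1]), array([565.7, -19.2])]
cam [455.5  29.1 385.1]  grasp pt px [282.66248553 207.75613604]
tray z22 [[433.9, -20.8], [460.4, 80.9], [591.5, 49.2], [566.0, -56.6]]
mat? beaker top z90 [[607.0, -46.0], [633.0, 14.0], [654.0, -31.0]]
140 268 295 [109 190  82] | 146 266 297 [109 190 141] | 152 266 297 [109 192 142] | 158 266 297 [109 191 139] | 164 266 297 [109 189 140] | 170 266 297 [109 188 141] | 176 267 297 [108 193 140] | 182 266 297 [109 191 140] | 188 267 296 [109 193  94] | 194 266 296 [109 185  95] | 200 266 296 [109 189  93] | 206 267 296 [109 190  94] | 212 266 296 [109 193  94] | 218 266 296 [109 189  93] | 224 266 296 [109 190  94] | 230 267 295 [109 184  94] | 236 267 295 [109 187  94] | 242 267 295 [109 189  93] | 248 267 295 [108 192  93] | 254 267 295 [109 192  93] | 260 268 293 [109 193  90] |
```

Corners give a handle centre of (522.6,-0.4) and yaw -0.41, with length 95×23 as expected. The tray centre is (513,13). Next: descend and grip, then lift.

```bash
python3 shift.py '[{"aperture": 92, "x": 3, "z": 45}, {"aperture": 92, "x": 3, "z": 90}, {"aperture": 92, "x": 3, "z": 120}, {"aperture": 92, "x": 3, "z": 130}, {"aperture": 92, "x": 3, "z": 130}]'
python3 shift.py '[{"aperture": 10}, {"aperture": 10}, {"aperture": 10}, {"aperture": 10}, {"aperture": 10}]'
```

```text
time: 2.55
tool_pos: [522.6, 1.5, 275.1]
tcp_rot: [3.141, -0.0, 2.737]
contact_force: [0.1, 1.2, 0.5]
grip_width: 91.8
finger_force: 0.0
time: 3.18
tool_pos: [522.7, 0.8, 274.8]
tcp_rot: [3.141, 0.0, 2.736]
contact_force: [0.7, -0.2, -0.1]
grip_width: 46.3
finger_force: 0.0
```

```bash
python3 shift.py '[{"aperture": 10}, {"aperture": 10}, {"aperture": 10}, {"aperture": 10}, {"aperture": 10}]'
python3 shift.py '[{"aperture": 10}, {"aperture": 10}, {"aperture": 10, "z": -10}, {"aperture": 10, "z": -35}, {"aperture": 10, "z": -60}]'
```

```text
time: 3.8
tool_pos: [522.7, 0.8, 274.6]
tcp_rot: [3.142, -0.0, 2.736]
contact_force: [0.9, -1.0, -1.0]
grip_width: 23.8
finger_force: 29.9
time: 4.42
tool_pos: [522.7, 0.8, 335.8]
tcp_rot: [3.142, -0.0, 2.736]
contact_force: [0.4, 0.4, -1.4]
grip_width: 23.8
finger_force: 29.9
```

```bash
python3 shift.py '[{"aperture": 10, "z": -30}, {"aperture": 10, "z": -60}, {"aperture": 10, "z": -85}, {"aperture": 10, "z": -100}, {"aperture": 10, "z": -104}]'
python3 - <<'E'
from plant import bot, camrig
from h import *
print(shift(bot.get_obs(),(409,277,440),0.185+np.pi))
E
```

```text
time: 5.05
tool_pos: [522.6, 0.8, 439.5]
tcp_rot: [3.141, 0.001, 2.736]
contact_force: [-0.4, -1.5, -2.0]
grip_width: 23.9
finger_force: 29.9
(array([213.4, 208.9,  -0.7]), np.float64(-0.591))
```

```bash
python3 shift.py '[{"aperture": 10, "x": 10, "y": 10}, {"aperture": 10, "x": 30, "y": 30}, {"aperture": 10, "x": 55, "y": 54}, {"aperture": 10, "x": 81, "y": 80}, {"aperture": 10, "x": 107, "y": 105}]' >/dev/null
python3 shift.py '[{"aperture": 10, "x": 26, "y": 26, "spin": -0.12}, {"aperture": 10, "x": 54, "y": 52, "spin": -0.24}, {"aperture": 10, "x": 80, "y": 78, "spin": -0.36}, {"aperture": 10, "x": 98, "y": 95, "spin": -0.48}, {"aperture": 10, "x": 106, "y": 104, "spin": -0.59}]'
python3 shift.py '[{"aperture": 10}, {"aperture": 10}]'
python3 - <<'E'
from plant import bot, camrig
from h import *
import pickle
s,d=camrig.capture("scene"),camrig.capture("side");pickle.dump((s,d),open("c1.pkl","wb"))
o=bot.get_obs();print(o["tool_pos"],o["tcp_rot"])
g=lambda c,x,y,w,h:cv2.resize(c["color"][y:y+h,x:x+w,::-1],(400,300),interpolation=cv2.INTER_CUBIC)
L=np.array(o["tool_pos"])-[0,0,270]
ps,pd=proj(s,L),proj(d,L);print(ps,pd)
im=np.hstack([g(s,310,110,100,75),g(d,110,110,100,75)])
cv2.imwrite("pics/z2.png",cv2.convertScaleAbs(im,alpha=1.4))
E
```

```text
time: 6.3
tool_pos: [408.0, 278.5, 437.6]
tcp_rot: [-3.142, -0.003, -2.952]
contact_force: [-0.4, -0.4, -1.3]
grip_width: 23.8
finger_force: 29.9
time: 6.55
tool_pos: [409.3, 276.8, 438.2]
tcp_rot: [-3.141, -0.001, -2.959]
contact_force: [0.5, -1.0, -2.5]
grip_width: 23.8
finger_force: 29.9
[409.62524079 276.46439226 438.47467926] [-3.14142440e+00 -5.01383522e-04 -2.95946322e+00]
[354.00067653 145.24097079] [148.68332378 173.46654551]
```

View pics/z2.png

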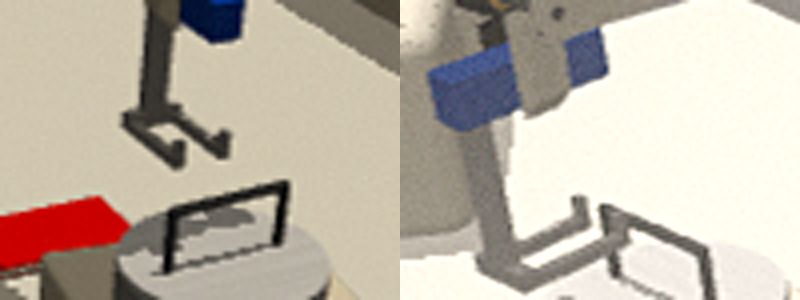

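The zoom shows the hook level above and behind the lid, the tips seen in both views. In the scene view they sit at about (355,146) and (365.5,143), and in the side view at (165.5,167.5) and (155,159.5). The bar ends are at (353,162.5) and (381.5,156) in scene, and (187.5,172) and (161,162) in side.

```bash
python3 - <<'E'
from plant import bot, camrig
from h import *
import pickle
s,d=pickle.load(open("c1.pkl","rb"))
T=[tri(s,(355,146.3),d,(165.5,167.3)),tri(s,(365.5,143.3),d,(155,159.5))]
B=[tri(s,(353,162.8),d,(187,172)),tri(s,(381.5,156.5),d,(161.2,162))]
for x in T+B: print(x[0].round(1),round(x[1],1))
t=(T[0][0]+T[1][0])/2;b=(B[0][0]+B[1][0])/2;v=B[1][0]-B[0][0];yaw=np.arctan2(-v[0],v[1])
tv=T[1][0]-T[0][0]
print("tip",t,"bar",b,"yaw",yaw,"lifter yaw",np.arctan2(-tv[0],tv[1]))
o=bot.get_obs();y=o["tcp_rot"][2]+np.pi
print("tip expected",np.array(o["tool_pos"])+[31*np.cos(y),31*np.sin(y),-250])
# bar in lifter frame relative to tip
r=b-t;print("ahead",r[0]*np.cos(y)+r[1]*np.sin(y),"left",-r[0]*np.sin(y)+r[1]*np.cos(y),"up",r[2])
E
```

```text
[444.1 262.8 180.4] 7.3
[439.  296.9 186. ] 0.4
[486.7 243.8 157.5] 1.6
[469.  334.7 155.3] 0.7
tip [441.54004626 279.81700995 183.21716087] bar [477.86774302 289.24566439 156.41206392] yaw 0.19210177680973492 lifter yaw 0.1480728575051137
tip expected [440.11250797 282.07924218 188.47467926]
ahead 37.43460248851017 left 2.6928819806135404 up -26.80509694693805
```

```bash
python3 shift.py '[{"aperture": 10, "z": 10}, {"aperture": 10, "y": 1, "z": 25}, {"aperture": 10, "y": 1, "z": 38}, {"aperture": 10, "y": 1, "z": 46}, {"aperture": 10, "y": 1, "z": 46}]'
python3 shift.py '[{"aperture": 10, "x": -10}, {"aperture": 10, "x": -26}, {"aperture": 10, "x": -44}, {"aperture": 10, "x": -60}, {"aperture": 10, "x": -69}]'
python3 - <<'E'
from plant import bot, camrig
from h import *
import pickle
s,d=camrig.capture("scene"),camrig.capture("side")
g=lambda c,x,y,w,h:cv2.resize(c["color"][y:y+h,x:x+w,::-1],(400,300),interpolation=cv2.INTER_CUBIC)
o=bot.get_obs();print(o["tool_pos"],o["contact_force"])
cv2.imwrite("pics/z3.png",cv2.convertScaleAbs(np.hstack([g(s,320,130,80,60),g(d,130,130,80,60)]),alpha=1.4))
E
```

```text
time: 7.28
tool_pos: [409.3, 277.7, 392.1]
tcp_rot: [-3.141, -0.001, -2.958]
contact_force: [0.3, -0.2, -2.9]
grip_width: 23.5
finger_force: 29.9
time: 7.9
tool_pos: [478.4, 290.7, 393.0]
tcp_rot: [3.141, 0.001, -2.958]
contact_force: [-0.3, 0.0, -2.1]
grip_width: 23.8
finger_force: 29.9
[478.04640642 290.57828656 392.72922162] [-0.32883469  0.43259785 -2.02855562]
```

View pics/z3.png

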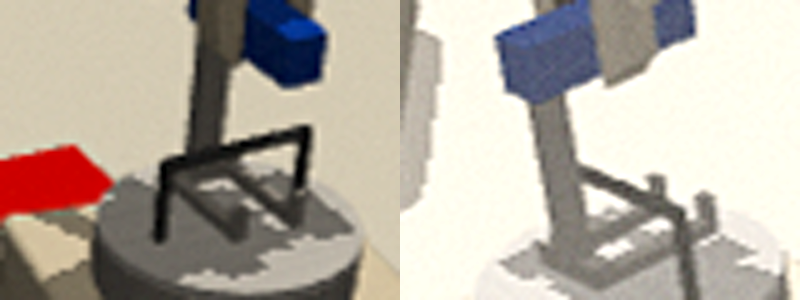

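The prongs now pass under the crossbar with tips beyond it, in both views. Lift gently.

```bash
python3 shift.py '[{"aperture": 10, "z": -8}, {"aperture": 10, "z": -15}, {"aperture": 10, "z": -19}, {"aperture": 10, "z": -22}, {"aperture": 10, "z": -25}]'
python3 shift.py '[{"aperture": 10, "z": -3}, {"aperture": 10, "z": -7}, {"aperture": 10, "z": -12}, {"aperture": 10, "z": -18}, {"aperture": 10, "z": -24}]'
python3 shift.py '[{"aperture": 10, "z": -8}, {"aperture": 10, "z": -18}, {"aperture": 10, "z": -28}, {"aperture": 10, "z": -38}, {"aperture": 10, "z": -44}]'
python3 shift.py '[{"aperture": 10}, {"aperture": 10}, {"aperture": 10}, {"aperture": 10}, {"aperture": 10}]'
python3 - <<'E'
from plant import bot, camrig
from h import *
import pickle
s,d=camrig.capture("scene"),camrig.capture("side");pickle.dump((s,d),open("c2.pkl","wb"))
g=lambda c,x,y,w,h:cv2.resize(c["color"][y:y+h,x:x+w,::-1],(400,300),interpolation=cv2.INTER_CUBIC)
o=bot.get_obs();print(o["tool_pos"],o["contact_force"],o["moment"])
im=np.vstack([np.hstack([g(s,310,100,100,75),g(d,120,80,120,90)]),np.hstack([g(s,80,200,120,90),g(d,310,260,160,120)])])
cv2.imwrite("pics/z4.png",cv2.convertScaleAbs(im,alpha=1.3))
E
```

```text
time: 8.62
tool_pos: [477.0, 290.5, 417.3]
tcp_rot: [-3.141, -0.001, -2.957]
contact_force: [0.0, -0.3, -5.9]
grip_width: 23.6
finger_force: 29.9
time: 9.25
tool_pos: [477.2, 290.5, 442.2]
tcp_rot: [3.141, 0.0, -2.957]
contact_force: [1.1, 0.7, -5.4]
grip_width: 23.8
finger_force: 29.9
time: 9.88
tool_pos: [477.2, 290.5, 486.6]
tcp_rot: [3.141, 0.001, -2.957]
contact_force: [-0.3, -0.4, -6.7]
grip_width: 24.0
finger_force: 29.9
time: 10.5
tool_pos: [477.2, 290.5, 485.6]
tcp_rot: [3.142, -0.0, -2.957]
contact_force: [0.4, -0.2, -5.8]
grip_width: 23.7
finger_force: 29.9
[477.17852226 290.52390556 485.70259773] [ 0.21164639  0.23943043 -5.33297037] [0.02929369 0.02772767 0.03853087]
```

View pics/z4.png

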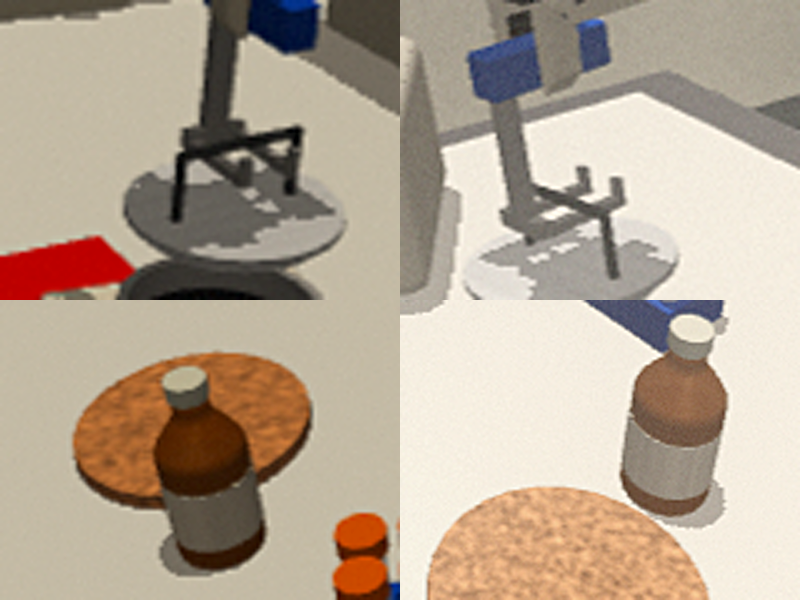

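The lid hangs level (flange ellipse upright, load +3.4 N, about 70 mm up). The mat and bottle are visible. I'll refine them, then start the carry with a slow ramp.

```bash
python3 - <<'E'
from h import *
import pickle
from scipy.optimize import least_squares
s,d=pickle.load(open("c2.pkl","rb"))
b=blob(s,(3,70,60),(20,255,255),(90,205,185,270))[:,0]
b=b[(b[:,0]<122)|((b[:,0]>157)&(b[:,1]<245))]
P=np.array([onz(s,u,15)[:2] for u in b]);
f=least_squares(lambda q:np.hypot(*(P-q).T)-92,[469,-345],loss="soft_l1",f_scale=2);print("mat scene",f.x.round(1),np.percentile(np.hypot(*(P-f.x).T)-92,[10,50,90]).round(1))
print("bottle",onz(s,(146.6,274),0).round(),onz(d,(416,338),0).round(),"cap",tri(s,(135.5,225),d,(426.5,275)))
E
python3 shift.py '[{"aperture": 10, "x": 1, "y": -5}, {"aperture": 10, "x": 3, "y": -15}, {"aperture": 10, "x": 6, "y": -32}, {"aperture": 10, "x": 10, "y": -52}, {"aperture": 10, "x": 15, "y": -74}]'
python3 shift.py '[{"aperture": 10, "x": 4, "y": -22}, {"aperture": 10, "x": 9, "y": -44}, {"aperture": 10, "x": 13, "y": -66}, {"aperture": 10, "x": 18, "y": -88}, {"aperture": 10, "x": 22, "y": -110}]'
```

```text
mat scene [ 473.8 -343.3] [-2.7 -1.4 -0.2]
bottle [ 614. -323.    0.] [ 599. -331.    0.] cap (array([ 605.10140539, -324.03172119,  142.08960615]), np.float64(2.076419976599789))
time: 11.22
tool_pos: [475.9, 213.2, 485.8]
tcp_rot: [-3.141, 0.0, -2.958]
contact_force: [0.0, 0.1, -5.7]
grip_width: 24.1
finger_force: 29.9
time: 11.85
tool_pos: [474.0, 100.9, 485.9]
tcp_rot: [-3.141, 0.0, -2.958]
contact_force: [1.2, -0.1, -6.2]
grip_width: 24.1
finger_force: 29.9
```

```bash
python3 shift.py '[{"aperture": 10, "x": 4, "y": -22}, {"aperture": 10, "x": 9, "y": -44}, {"aperture": 10, "x": 13, "y": -66}, {"aperture": 10, "x": 18, "y": -88}, {"aperture": 10, "x": 22, "y": -110}]'|sed -n 2p
python3 shift.py '[{"aperture": 10, "x": 4, "y": -22}, {"aperture": 10, "x": 9, "y": -44}, {"aperture": 10, "x": 13, "y": -66}, {"aperture": 10, "x": 18, "y": -88}, {"aperture": 10, "x": 22, "y": -110}]'|sed -n 2p
python3 shift.py '[{"aperture": 10, "x": 4, "y": -22}, {"aperture": 10, "x": 9, "y": -44}, {"aperture": 10, "x": 13, "y": -66}, {"aperture": 10, "x": 17, "y": -86}, {"aperture": 10, "x": 21, "y": -104}]'
python3 - <<'E'
from plant import bot, camrig
from h import *
print(shift(bot.get_obs(),(469,-345,485),-2.958))
E
```

```text
tool_pos: [472.2, -11.1, 486.0]
tool_pos: [470.5, -123.1, 486.0]
time: 13.72
tool_pos: [469.4, -229.0, 485.8]
tcp_rot: [-3.142, 0.0, -2.958]
contact_force: [0.8, 0.4, -5.1]
grip_width: 23.8
finger_force: 29.9
(array([  21.6, -114. ,    0.8]), np.float64(-0.0))
```

```bash
python3 shift.py '[{"aperture": 10, "x": 4, "y": -20}, {"aperture": 10, "x": 8, "y": -40}, {"aperture": 10, "x": 12, "y": -60}, {"aperture": 10, "x": 15, "y": -78}, {"aperture": 10, "x": 18, "y": -94}]'|sed -n 2p
python3 shift.py '[{"aperture": 10, "x": 2, "y": -10}, {"aperture": 10, "x": 3, "y": -16}, {"aperture": 10, "x": 4, "y": -20}, {"aperture": 10, "x": 4, "y": -20}, {"aperture": 10, "x": 4, "y": -20}]'
python3 - <<'E'
from plant import bot, camrig
from h import *
import pickle
s,d=camrig.capture("scene"),camrig.capture("side");pickle.dump((s,d),open("c3.pkl","wb"))
g=lambda c,x,y,w,h:cv2.resize(c["color"][y:y+h,x:x+w,::-1],(400,300),interpolation=cv2.INTER_CUBIC)
cv2.imwrite("pics/z5.png",cv2.convertScaleAbs(np.hstack([g(s,80,170,120,90),g(d,270,210,280,210)]),alpha=1.3))
E
```

```text
tool_pos: [469.5, -324.5, 485.5]
time: 14.98
tool_pos: [469.3, -343.3, 485.8]
tcp_rot: [3.141, 0.0, -2.957]
contact_force: [0.0, -0.1, -6.1]
grip_width: 23.7
finger_force: 29.9
```

View pics/z5.png

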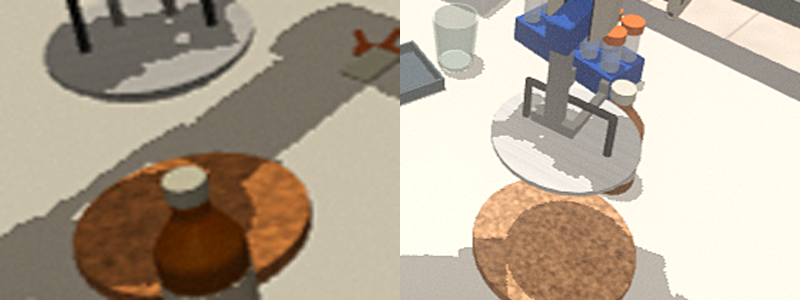

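The lid is level over the mat (scene: plate above the mat; side: shadow centred on the mat). Lower 135 mm, then creep until the load comes off.

```bash
python3 shift.py '[{"aperture": 10, "z": 8}, {"aperture": 10, "z": 22}, {"aperture": 10, "z": 40}, {"aperture": 10, "z": 58}, {"aperture": 10, "z": 76}]'|sed -n 2p
python3 shift.py '[{"aperture": 10, "z": 18}, {"aperture": 10, "z": 34}, {"aperture": 10, "z": 46}, {"aperture": 10, "z": 54}, {"aperture": 10, "z": 60}]'|sed -n 2,4p
python3 shift.py '[{"aperture": 10, "z": 3}, {"aperture": 10, "z": 6}, {"aperture": 10, "z": 9}, {"aperture": 10, "z": 11}, {"aperture": 10, "z": 13}]'|sed -n 2,4p
python3 shift.py '[{"aperture": 10, "z": 2}, {"aperture": 10, "z": 4}, {"aperture": 10, "z": 6}, {"aperture": 10, "z": 7}, {"aperture": 10, "z": 7}]'|sed -n 2,4p
```

```text
tool_pos: [469.0, -343.5, 407.9]
tool_pos: [469.2, -343.7, 349.3]
tcp_rot: [-3.142, 0.0, -2.957]
contact_force: [0.0, 0.5, -5.2]
tool_pos: [469.2, -343.7, 336.7]
tcp_rot: [-3.141, 0.0, -2.957]
contact_force: [0.3, -0.4, -5.8]
tool_pos: [469.2, -343.7, 329.7]
tcp_rot: [-3.142, 0.0, -2.957]
contact_force: [-0.1, 0.8, -2.7]
```

The load is off (-2.7 N). Drop the prongs to mid-gap, then back out along the lifter's -x.

```bash
python3 shift.py '[{"aperture": 10, "z": 4}, {"aperture": 10, "z": 10}, {"aperture": 10, "z": 15}, {"aperture": 10, "z": 17}, {"aperture": 10, "z": 17}]'|sed -n 2,4p
python3 shift.py '[{"aperture": 10, "x": 6}, {"aperture": 10, "x": 18}, {"aperture": 10, "x": 32}, {"aperture": 10, "x": 48}, {"aperture": 10, "x": 64}]'|sed -n 2,4p
python3 shift.py '[{"aperture": 10, "x": 12}, {"aperture": 10, "x": 14, "z": -10}, {"aperture": 10, "x": 14, "z": -40}, {"aperture": 10, "x": 14, "z": -80}, {"aperture": 10, "x": 14, "z": -125}]'
python3 - <<'E'
from plant import bot, camrig
from h import *
import pickle
s,d=camrig.capture("scene"),camrig.capture("side");pickle.dump((s,d),open("c4.pkl","wb"))
o=bot.get_obs()
g=lambda c,x,y,w,h:cv2.resize(c["color"][y:y+h,x:x+w,::-1],(400,300),interpolation=cv2.INTER_CUBIC)
cv2.imwrite("pics/z6.png",cv2.convertScaleAbs(np.hstack([g(s,80,180,120,90),g(d,270,210,280,210)]),alpha=1.3))
print(shift(o,(522.6,0.8,440),-0.41+np.pi))
E
```

```text
tool_pos: [469.2, -343.7, 312.5]
tcp_rot: [3.141, -0.0, -2.957]
contact_force: [0.4, -0.2, -2.0]
tool_pos: [405.0, -355.6, 312.8]
tcp_rot: [-3.142, 0.0, -2.958]
contact_force: [-0.6, 0.1, -2.7]
time: 19.45
tool_pos: [392.6, -357.7, 439.4]
tcp_rot: [3.141, 0.0, -2.957]
contact_force: [0.1, -0.6, -2.2]
grip_width: 24.1
finger_force: 29.9
(array([-193.2,  329.2,    1.6]), np.float64(0.595))
```

View pics/z6.png

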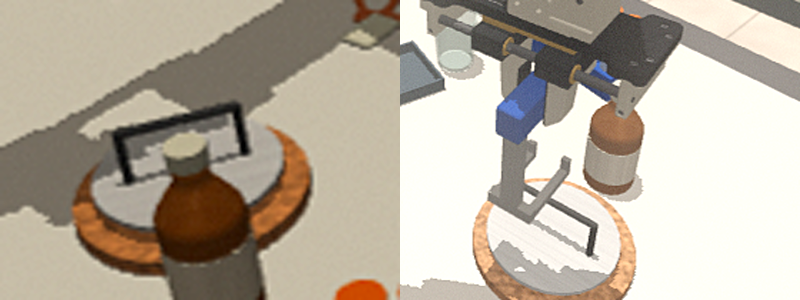

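The lid stands on the mat with cork visible all round, free of the lifter, and the bottle is untouched. Next: check the lid position and return to the tray.

```bash
python3 - <<'E'
from h import *
import pickle
s,d=pickle.load(open("c4.pkl","rb"))
print("bar mid at z77",(onz(s,(116,219.6),77)+onz(s,(152,212.4),77))/2, onz(s,(116,219.6),77),onz(s,(152,212.4),77),"side right end",onz(d,(406.5,369.6),77))
E
python3 shift.py '[{"aperture": 10, "x": -10, "y": 17}, {"aperture": 10, "x": -30, "y": 51}, {"aperture": 10, "x": -54, "y": 92}, {"aperture": 10, "x": -78, "y": 133}, {"aperture": 10, "x": -100, "y": 170}]'|sed -n 2p
python3 shift.py '[{"aperture": 10, "x": -24, "y": 41, "spin": 0.12}, {"aperture": 10, "x": -48, "y": 82, "spin": 0.24}, {"aperture": 10, "x": -70, "y": 120, "spin": 0.36}, {"aperture": 10, "x": -86, "y": 148, "spin": 0.48}, {"aperture": 10, "x": -93, "y": 159, "spin": 0.595}]'|sed -n 2p
python3 shift.py '[{"aperture": 10}, {"aperture": 10}]'
python3 - <<'E'
from plant import bot, camrig
from h import *
print(shift(bot.get_obs(),(521,2,345),2.736))
E
```

```text
bar mid at z77 [ 471.26019073 -340.49364313   77.        ] [ 476.00933281 -385.25340637   77.        ] [ 466.51104866 -295.73387988   77.        ] side right end [ 473.79844747 -391.56593094   77.        ]
tool_pos: [459.8, -169.8, 436.4]
tool_pos: [521.8, 3.8, 436.2]
time: 21.05
tool_pos: [521.6, 0.9, 437.0]
tcp_rot: [-3.141, -0.002, 2.733]
contact_force: [-0.1, 0.0, -1.3]
grip_width: 24.0
finger_force: 29.9
(array([ 0.9,  0.8, 92. ]), np.float64(-0.003))
```

The lid is within about 3 mm of the mat's centre. Lower the lifter into the tray.

```bash
python3 shift.py '[{"aperture": 10, "z": 15}, {"aperture": 10, "x": 1, "y": 1, "z": 45}, {"aperture": 10, "x": 1, "y": 1, "z": 80}, {"aperture": 10, "x": 1, "y": 1, "z": 115}, {"aperture": 10, "x": 1, "y": 1, "z": 138}]'|sed -n 2,4p
python3 shift.py '[{"aperture": 10, "z": 10}, {"aperture": 10, "z": 16}, {"aperture": 10, "z": 20}, {"aperture": 10, "z": 22}, {"aperture": 10, "z": 23}]'|sed -n 2,4p
python3 shift.py '[{"aperture": 10, "z": 1}, {"aperture": 10, "z": 1}, {"aperture": 10, "z": 1}]'
```

```text
tool_pos: [520.5, 1.6, 297.1]
tcp_rot: [-3.141, -0.003, 2.73]
contact_force: [-0.1, -0.5, -1.9]
tool_pos: [521.6, 2.2, 277.1]
tcp_rot: [3.141, 0.001, 2.731]
contact_force: [0.6, 0.1, -2.0]
time: 22.68
tool_pos: [521.5, 2.2, 275.8]
tcp_rot: [3.141, 0.0, 2.731]
contact_force: [1.1, -0.1, -2.2]
grip_width: 23.9
finger_force: 29.9
```

```bash
python3 shift.py '[{"aperture": 10, "z": 0.6}, {"aperture": 10, "z": 1.2}, {"aperture": 10, "z": 1.2}]'|sed -n 2,4p
python3 shift.py '[{"aperture": 10, "z": 0.5}, {"aperture": 10, "z": 0.8}, {"aperture": 10, "z": 0.8}]'|sed -n 2,4p
```

```text
tool_pos: [521.5, 2.2, 274.6]
tcp_rot: [3.141, 0.0, 2.731]
contact_force: [-0.3, -0.1, -0.3]
tool_pos: [521.5, 2.1, 274.6]
tcp_rot: [3.141, 0.001, 2.731]
contact_force: [-1.4, -1.0, 7.1]
```

Seated on the tray floor (+7 N). Open, then rise.

```bash
python3 shift.py '[{"aperture": 30, "z": -0.4}, {"aperture": 40, "z": -0.4}, {"aperture": 60, "z": -0.4}, {"aperture": 80, "z": -0.4}, {"aperture": 80, "z": -0.4}]'|sed -n 2,6p
python3 shift.py '[{"aperture": 80}, {"aperture": 80}, {"aperture": 80}, {"aperture": 80}, {"aperture": 80}]'|sed -n 4,6p
```

```text
tool_pos: [521.5, 2.2, 274.0]
tcp_rot: [3.142, -0.0, 2.731]
contact_force: [-0.0, -0.1, -0.4]
grip_width: 65.6
finger_force: 0.0
contact_force: [0.6, -0.1, -0.7]
grip_width: 79.8
finger_force: 0.0
```

```bash
python3 shift.py '[{"aperture": 80, "z": -15}, {"aperture": 80, "z": -50}, {"aperture": 80, "z": -90}, {"aperture": 80, "z": -120}, {"aperture": 80, "z": -130}]'
python3 shift.py '[{"aperture": 80}, {"aperture": 80}, {"aperture": 80}]'>/dev/null
python3 - <<'E'
from plant import bot, camrig
from h import *
d=camrig.capture("side");s=camrig.capture("scene")
g=lambda c,x,y,w,h:cv2.resize(c["color"][y:y+h,x:x+w,::-1],(400,300),interpolation=cv2.INTER_CUBIC)
cv2.imwrite("pics/z7.png",cv2.convertScaleAbs(np.hstack([g(d,210,200,120,90),g(d,300,295,160,120)]),alpha=1.3))
E
```

```text
time: 25.3
tool_pos: [521.5, 2.2, 406.8]
tcp_rot: [3.14, 0.004, 2.731]
contact_force: [-0.3, 0.4, -0.3]
grip_width: 80.3
finger_force: 0.0
```

View pics/z7.png

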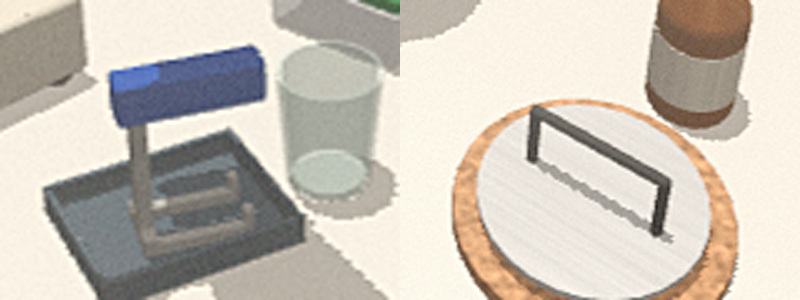

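The lifter stands upright in its tray and the lid lies flat on the mat, centred. Handing in.

```bash
python3 -c "
from plant import bot, camrig
print(bot.close_job())"
```

```text
the job is handed in; nothing more can be done
None
```

The job is handed in at about 26 s of the 72 s limit: the lid lies flat on the cork mat, about 3 mm from its centre by my measurement, and the lifter stands upright and released in its tray; no verdict was printed.

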